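# Pull the snug lid off the packing jar with the fork puller

### The arm

A 7-joint arm with a two-finger parallel gripper is mounted at the origin on the work surface. World frame = base frame: x ahead of the robot, y to its left, z up, the work surface at z = 0. Lengths are in m, angles in rad, forces in N, time in s.
With the tool pointing down it reaches from about 0.4 to 0.85 m from the base axis. Payload 4.5 kg.
Tool frame: the origin (TCP) lies midway between the tips of the shut fingers; the grasp point (between the pads) lies 19 mm behind it; z points along the fingers, y is the line along which they close (so a half turn about z gives the same grasp; the last joint's range is limited). The gripper opens to 88 mm and grips with 3 to 60 N. Pads are 18 mm wide; open, the fingers measure 123 mm over their backs; the gripper's body (75 mm by 187 mm) begins 45 mm behind the grasp point.
Start: joints at [1.245, 0.689, -0.195, 1.565, 0.157, 0.902, -0.215], TCP at [0.22, -0.585, 0.239] pointing down, gripper open.
Joint ranges: [-3.01, 3.01], [-0.46, 2.08], [-1.47, 1.51], [0.13, 2.56], [-1, 4.14], [0.04, 2.09], [-2.66, 2.66]. Speed limits (rad/s): [2.57, 2.57, 3.14, 3.14, 3.14, 3.14, 3.14].

### API

Orientations are given as [roll, pitch, yaw] about the fixed x, y, z axes, in that order (R = Rz(yaw) Ry(pitch) Rx(roll)).
In Python, from workcell import robot gives the robot as it stands. The module is installed in compiled form; this text tells all that it offers. Calls block until the motion is done:
- robot.movep(position, orientation): joint-space move of the TCP to a pose.
- robot.move_straight(position, ori=None, v=0.15): straight line of the TCP; ori=None keeps the orientation; v is the mean speed in m/s.
- robot.move_joints(angles): joint-space move.
- robot.open_gripper() and robot.grasp(squeeze=None): open the fingers fully, or close them until they stop; squeeze is the grip in N (None keeps the last).
- robot.wait(seconds).
- robot.ik(position, orientation): joint angles nearest the present ones, or None.
- robot.state(): the state.
- robot.snapshot(name): name is "scene" or "top" or "wrist"; returns a dict with "pixels" (400x640x3 uint8, red, green, blue), "depth" (400x640 float32, m along the optical axis (not along the pixel's ray), 0 where there is no reading), "camera_matrix" (3x3 intrinsics, pixels), "extrinsics" (4x4, takes a point from world to camera coordinates). Camera axes: x right, y down, z forward; pixel columns grow to the right and rows downward; lengths in m; the calibration is good to about 2 mm. A picture is of the moment at which its call begins.
A pose or a line that the arm cannot do raises robot.MotionError and nothing moves.
- robot.close_job(): hands the job in; it is judged then, once.
The state is a dict: "time": time; "joint_pos": joint angles; "qvel": joint speeds; "effort": joint torques, N m; "tcp_pos": TCP position; "eef_rot": TCP orientation; "force": force on the tool from outside, world axes, zero at the start; "torque": the same for the moment, N m; "finger_gap": opening from 0.0 (shut) to 1.0 (fully open); "grip_force": force on a finger pad.
Only numpy, scipy, OpenCV 4.12 (cv2) and the standard library are available. Lean on these libraries where they do the work, as an engineer would, in place of code of your own. Each camera call takes 0.05 s, during which the arm holds its last target. There are 200 camera calls.

### The job

Take the orange-handled puller, slide its fork under the rim of the jar's snug blue lid and pull straight up until the lid pops off; lean the gripper back, so as not to bump the lamp bar above the jar. Carry the lid on the fork to the cream tray, set it down there right way up without dropping it, then draw the fork out and stand the puller upright on its green mat. Never touch the lid with the gripper, and leave the bowl, the tin and the carton alone.

Things in the scene. Friction and masses are not known exactly. Their poses are not given: they have to be found in the camera images.
- station: Fixed jar stand; origin on the table under the upright jar axis, front is -x. Base board 12 mm thick, x -60..90, y -180..180 mm. White jar with blue band: radius 46 mm up to z 80, flat shoulder (radius 38) at z 92, neck of outer radius 24 mm up to its rim at z 120 mm. Lamp bar on posts at y = +-165 (x 34..56 mm).
- jar_rim (a point): Centre of the jar's neck rim, 120 mm above the table; the seated lid's origin lies here, leaving 28 mm of height between shoulder and lid flange, around the neck.
- lamp_edge (a point): Middle of the lower front edge of the white lamp bar over the far side of the lid, in the station frame x 22, z 266 mm. The bar runs 360 mm along y, x 22..72, z 266..302 mm. In front of it (smaller x) nothing hangs above the lid.
- lid: Loose blue lid, about 0.1 kg. Origin on its axis at the flange's underside; z up when right way up. Flange radius 40 mm, 12 mm thick; a grey plug of radius 18 mm reaches 24.5 mm below the origin into the neck. Spring detents in the neck hold it: about 6 to 12 N straight pull over the first 12 mm, then it is loose; the plug leaves the neck after 25 mm.
- puller: Loose puller, about 0.3 kg, stands by itself on its fork. Origin: underside of the fork, midway between the tines, where the lid's axis belongs; z up, tines point to +x. Steel tines 6 mm thick, 56 mm apart inside, 80 outside, x -52..48 mm; lips at x 44..48 rise 4 mm above them. Root and spine at x -56..-46 mm, spine up to z 86 mm. The lid's flange lies between root and lips.
- puller_grip (a point): Middle of the orange handle, above the fork's middle, 85 mm over the puller's origin (axes are the puller's). The bar is 24 mm wide in y (grip across y), 30 mm thick, 80 mm long and leans 27 degrees, upper end to -x; it reaches from 43 to 127 mm above the puller's origin.
- mat: Fixed green mat 200 x 200 mm, 3 mm thick, origin at the centre of its underside. The puller starts on it and goes back on it.
- tray: Fixed cream tray, outside 200 (x) x 240 (y) mm, walls 4 mm thick and 12 mm high, floor 4 mm thick; origin at the centre of its underside. Empty.
- bowl: Bystander: white bowl, radius 58 mm, 50 mm high, origin at its foot.
- tin: Bystander: round tin with a yellow band, radius 40 mm, 90 mm high, origin at its foot.
- carton: Bystander: low brown carton 60 x 80 x 40 mm, origin at its foot.
Mind the look-alikes: they are no part of the job. Of the things like the puller, leave any that is red; of the rest the smaller one is meant.

How it is judged:
On the way:
1. the lid is off the jar, more than 40 mm from its seat, and rides right way up on the puller (z of lid in the frame of station above 0.13 m and distance of lid from where it was at the start of the episode above 0.04 m and contact force between lid and puller above 0.1 N and angle between lid's own z axis and vertical below 0.4 rad), for 0.2 s.
At the end, for the whole second after the job is handed in: Lid at rest right way up (within 0.1 rad) on the tray floor, origin 22 to 34 mm above the tray's and inside its outline, not touching the puller. Puller at rest, upright (within 0.1 rad), origin over the mat and less than 10 mm above the table (angle between each of lid, puller's own z axis and vertical below 0.1 rad and x of lid in the frame of tray between -0.1 and 0.1 m and y of lid in the frame of tray between -0.12 and 0.12 m and z of lid in the frame of tray between 0.022 and 0.034 m and linear speed of each of lid, puller below 0.02 m/s and contact force between lid and puller below 0.05 N and x of puller in the frame of mat between -0.1 and 0.1 m and y of puller in the frame of mat between -0.1 and 0.1 m and height (world z) of puller below 0.01 m).
It fails at once if the gripper or arm touches the lid (over 0.5 N) (contact force between any of the fingers, the arm and lid above 0.5 N).
It fails at once if the gripper or arm bumps the jar stand or its lamp (over 5 N) (contact force between any of the fingers, the arm and station above 5 N).
It fails at once if the lid is dropped or flung (faster than 0.9 m/s) (linear speed of lid above 0.9 m/s).
It fails at once if the bowl, tin or carton is moved by over 30 mm (distance of any of bowl, tin, carton from where it was at the start of the episode above 0.03 m).
It also fails if it takes over 67 s, if anything falls off the work surface, if the arm or the gripper's body presses on something with over 40 N, if the wrist force passes 120 N, or if a joint passes its speed limit or range.

## Working session

There is one attempt and no reset: what is moved stays moved. The work goes in short steps, each a Python script; the robot and the scene stay as the last script left them, time stands still between calls to the robot, and variables do not carry over. Pictures are saved under pics/ and viewed, at most 13 in all, crops included, and the job is handed in when it is done.

```bash
mkdir -p pics; cat > h.py <<'E'
import numpy as np, cv2
from workcell import robot
def snap(n,f=None):
    s=robot.snapshot(n)
    if f: cv2.imwrite(f'pics/{f}.png',cv2.cvtColor(s['pixels'],cv2.COLOR_RGB2BGR))
    return s
def cloud(s):
    K=s['camera_matrix'];T=np.linalg.inv(s['extrinsics']);d=s['depth']
    v,u=np.indices(d.shape)
    P=np.stack([(u-K[0,2])/K[0,0]*d,(v-K[1,2])/K[1,1]*d,d],-1)
    W=P@T[:3,:3].T+T[:3,3]; W[d==0]=np.nan
    return W
E
python3 - <<'E'
from h import *
for n in('scene','top'):
    s=snap(n,n+'0'); np.savez(f'{n}0.npz',**s); print(n,np.linalg.inv(s['extrinsics'])[:3,3].round(3), (s['depth']>0).mean())
E
```

```text
scene [1.123 0.532 1.361] 0.99591015625
top [0.142 0.051 1.831] 0.996
```

View pics/scene0.png

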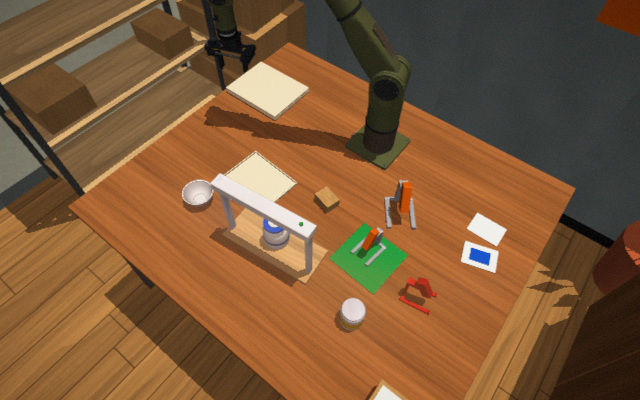

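View pics/top0.png

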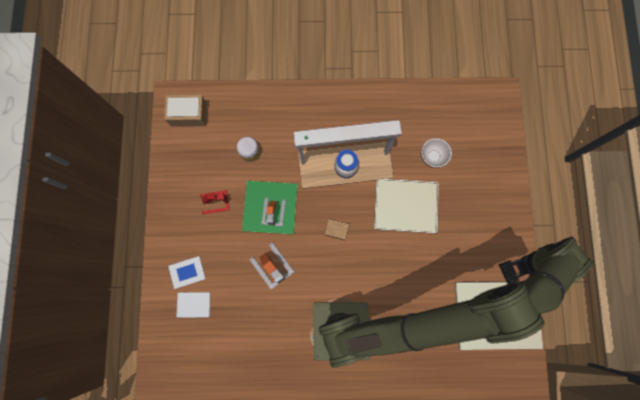

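The scene shows the orange puller on the green mat (top 270,210). The larger orange one is off the mat (272,265), and a red one is at (215,202). The jar with its blue lid is at (346,162), in front of the lamp bar (348,133). The walled tray is at (407,205), and another cream panel lies at (500,315). Next I measure with depth.

```bash
python3 - <<'E'
from h import *
for n in('top','scene'):
    s=dict(np.load(n+'0.npz')); W=cloud(s); hsv=cv2.cvtColor(s['pixels'],cv2.COLOR_RGB2HSV)
    H,S,V=[hsv[...,i].astype(int) for i in range(3)]; z=W[...,2]
    def rect(m,name,big=True):
        if big:
            k,l,st,_=cv2.connectedComponentsWithStats(m.astype(np.uint8)); m=l==1+np.argmax(st[1:,4])
        p=W[m]; r=cv2.minAreaRect((p[:,:2]*1000).astype(np.float32))
        print(n,name,len(p),'c',np.round(r[0],1),'size',np.round(r[1],1),'ang',round(r[2],2),'z',np.nanpercentile(p[:,2],[5,50,95]).round(4)); return p
    X,Y=W[...,0],W[...,1]
    rect((H>50)&(H<80)&(S>150)&(z<.05)&(z>-.02),'mat')
    rect((z>.285)&(z<.32)&(X>.4)&(X<.95)&(abs(Y)<.4)&(S<60),'bar')
    p=rect((H>105)&(H<125)&(S>120)&(z>.11)&(z<.16)&(X>.4),'lid')
    rect((H>18)&(H<32)&(S>15)&(S<70)&(V>150)&(z<.03)&(X>.3)&(X<.8)&(Y<0),'tray')
    rect((S<50)&(z>-.02)&(z<.03)&(X>.3)&(X<.6)&(Y>.12)&(Y<.35),'tines',False)
    m=(H>4)&(H<14)&(S>200)&(V>150)&(X>.35)&(Y>.15)&(Y<.4)&(z>.03)
    p=rect(m,'handle')
    # station board
    rect((z>.006)&(z<.018)&(X>.5)&(X<.9)&(Y>-.25)&(Y<.2)&(S<150)&(H<25),'board')
    # tines detail
    mm=(z>.003)&(z<.02)&(S<60)&(X>.3)&(X<.6)&(Y>.1)&(Y<.35)
    mat=W[(X>.36)&(X<.6)&(Y>.12)&(Y<.35)]
    im=s['pixels']; 
    c=im[185:240,235:305] if n=='top' else im[215:300,320:420]
    cv2.imwrite(f'pics/crop_{n}.png',cv2.cvtColor(cv2.resize(c,None,fx=7,fy=7,interpolation=cv2.INTER_NEAREST),cv2.COLOR_RGB2BGR))
E
```

```text
Traceback (most recent call last):
ValueError: attempt to get argmax of an empty sequence
```

```bash
python3 - <<'E'
from h import *
s=dict(np.load('top0.npz')); W=cloud(s); hsv=cv2.cvtColor(s['pixels'],cv2.COLOR_RGB2HSV)
print(s['extrinsics'].round(3))
for n,(u,v) in dict(mat=(250,190),bar=(348,133),lid=(346,156),tray=(407,205),tray2=(480,330),table=(300,250),board=(320,165),handle=(270,210),tineL=(265,215),tineR=(281,212),red=(215,197),carton=(337,230),bowl=(436,152),tin=(248,147)).items(): print(n,W[v,u].round(3),hsv[v,u])
s=dict(np.load('scene0.npz')); W=cloud(s); hsv=cv2.cvtColor(s['pixels'],cv2.COLOR_RGB2HSV)
for n,(u,v) in dict(mat=(370,275),bar=(264,205),lid=(268,224),tray=(260,178),handle=(371,241),t=(360,250),t2=(375,256)).items(): print(n,W[v,u].round(3),hsv[v,u])
im=s['pixels'];cv2.imwrite('pics/crop_scene.png',cv2.cvtColor(cv2.resize(im[215:300,320:420],None,fx=7,fy=7,interpolation=cv2.INTER_NEAREST),cv2.COLOR_RGB2BGR))
E
```

```text
[[-1.100e-02 -1.000e+00  1.000e-03  5.100e-02]
 [-9.810e-01  1.000e-02 -1.930e-01  4.930e-01]
 [ 1.930e-01 -3.000e-03 -9.810e-01  1.769e+00]
 [ 0.000e+00  0.000e+00  0.000e+00  1.000e+00]]
mat [0.534 0.346 0.004] [ 66 130 137]
bar [ 0.661 -0.026  0.305] [  9   9 202]
lid [ 0.631 -0.026  0.132] [ 27  11 205]
tray [ 0.469 -0.266 -0.002] [ 26  34 203]
tray2 [ 0.056 -0.282  0.755] [30 62 74]
table [ 0.299  0.151 -0.003] [ 12 128 141]
board [0.63  0.072 0.012] [ 15  95 195]
handle [0.434 0.253 0.12 ] [ 10 176 197]
tineL [0.434 0.285 0.009] [ 70  11 136]
tineR [0.445 0.224 0.009] [ 69  23 152]
red [0.484 0.454 0.123] [  0 178 110]
carton [0.369 0.009 0.043] [ 15 104 166]
bowl [ 0.678 -0.387  0.012] [  6   6 198]
tin [0.681 0.342 0.094] [154   9 189]
mat [ 0.521  0.315 -0.   ] [ 57 141 155]
bar [ 0.663 -0.011  0.303] [ 12  14 240]
lid [ 0.639 -0.036  0.135] [115  98 182]
tray [ 0.447 -0.264  0.004] [ 22  53 241]
handle [0.461 0.265 0.101] [ 10 240 151]
t [ 0.461  0.232 -0.003] [ 58 155  84]
t2 [0.456 0.29  0.014] [  0  11 178]
```

View pics/crop_scene.png

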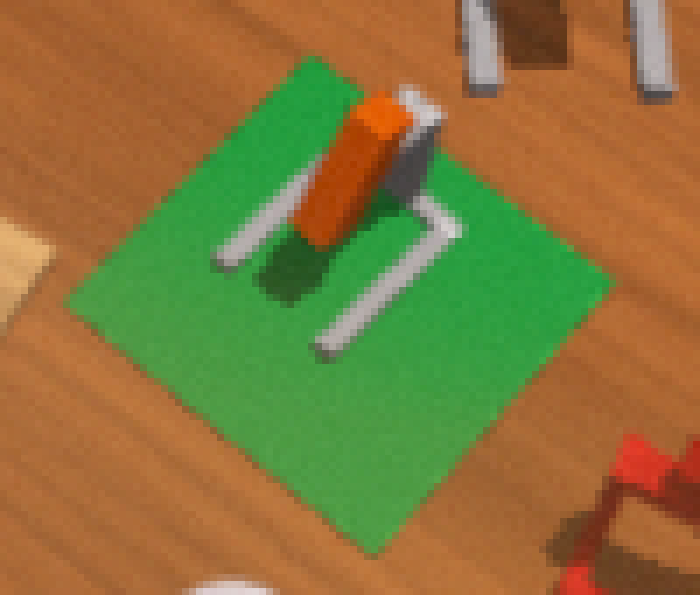

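The crop shows the small orange puller on its fork. The tine tips are at about (228,262) and (327,352) in the crop, which is scene px (353,252) and (367,265). The tines point toward +x, away from the robot.

```bash
python3 - <<'E'
from h import *
for n in('top','scene'):
    s=dict(np.load(n+'0.npz')); W=cloud(s); hsv=cv2.cvtColor(s['pixels'],cv2.COLOR_RGB2HSV)
    H,S,V=[hsv[...,i].astype(int) for i in range(3)]; X,Y,z=[W[...,i] for i in range(3)]
    def rect(m,name,big=True):
        if big:
            k,l,st,_=cv2.connectedComponentsWithStats(m.astype(np.uint8)); m=l==1+np.argmax(st[1:,4])
        if not m.sum(): print(n,name,'none');return
        p=W[m]; r=cv2.minAreaRect((p[:,:2]*1000).astype(np.float32))
        print(n,name,len(p),'c',np.round(r[0],1),'size',np.round(r[1],1),'ang',round(r[2],2),'mean',p.mean(0).round(4),'z',np.nanpercentile(p[:,2],[5,95]).round(4)); return p
    rect((H>45)&(H<85)&(S>70)&(z<.05)&(X>.3)&(Y>.1),'mat')
    rect((z>.28)&(z<.32)&(X>.55)&(X<.9)&(abs(Y)<.4),'bar')
    rect((z>.115)&(z<.16)&(X>.5)&(X<.7)&(abs(Y+.03)<.08),'lid')
    rect((H>18)&(H<32)&(S>15)&(S<70)&(V>150)&(z<.03)&(X>.3)&(X<.65)&(Y<-.12),'tray')
    rect((H>4)&(H<14)&(S>165)&(X>.35)&(X<.55)&(Y>.18)&(Y<.35)&(z>.03),'handle')
    rect((z>.006)&(z<.02)&(X>.5)&(X<.8)&(Y>-.25)&(Y<.2),'board')
    t=(S<60)&(X>.36)&(X<.56)&(Y>.16)&(Y<.35)&(z<.03)&(z>-.01)
    K,E=s['camera_matrix'],s['extrinsics'];C=-E[:3,:3].T@E[:3,3]
    v,u=np.where(t); d=np.c_[(u-K[0,2])/K[0,0],(v-K[1,2])/K[1,1],np.ones(len(u))]@E[:3,:3]
    P=C+d*((.009-C[2])/d[:,2])[:,None]
    r=cv2.minAreaRect((P[:,:2]*1000).astype(np.float32)); print(n,'fork',len(P),r)
    k,l,st,_=cv2.connectedComponentsWithStats(t.astype(np.uint8))
    for i in range(1,k):
        if st[i,4]<12: continue
        q=P[l[v,u]==i][:,:2]*1000; f=cv2.fitLine(q.astype(np.float32),cv2.DIST_L2,0,.01,.01).ravel()
        print('  comp',st[i,4],q.min(0).round(),q.max(0).round(),f.round(3),'ang',np.degrees(np.arctan(f[1]/f[0])).round(1))
print({k:np.round(v,3) for k,v in robot.state().items()})
E
```

```text
top mat 2118 c [467.5 269.7] size [200.4 200.7] ang 85.41 mean [0.4703 0.271  0.0042] z [-0.0035  0.012 ]
top bar 1703 c [663.3 -25.7] size [ 53.5 360.7] ang 6.17 mean [ 0.6602 -0.0245  0.3016] z [0.2892 0.3087]
top lid 366 c [616.4 -30.5] size [78.1 77.9] ang 29.13 mean [ 0.6161 -0.0302  0.1317] z [0.1244 0.1389]
top tray 3017 c [ 466.9 -261.6] size [238.8 198.9] ang 85.37 mean [ 0.4666 -0.261   0.0056] z [-0.0021  0.014 ]
top handle 61 c [449.1 249.1] size [19.2 47.6] ang 81.89 mean [0.4455 0.2498 0.1177] z [0.0864 0.1332]
top board 2609 c [610.3 -47. ] size [228.2 402.2] ang 2.1 mean [ 0.622  -0.0421  0.0126] z [0.0069 0.0186]
top fork 233 ((446.0582275390625, 253.8939971923828), (82.512939453125, 102.7010269165039), 82.87033081054688)
  comp 116 [399. 270.] [501. 300.] [ 9.99000e-01 -4.60000e-02  4.43769e+02  2.86403e+02] ang -2.7
  comp 115 [391. 209.] [492. 246.] [ 9.82000e-01 -1.89000e-01  4.38349e+02  2.22189e+02] ang -10.9
scene mat 2391 c [465.9 270.3] size [198.4 202.7] ang 85.36 mean [0.4779 0.2764 0.0036] z [-0.0014  0.0088]
scene bar 2008 c [665.2 -23. ] size [ 54.4 361
[... 627 characters left out ...]
11.] [495. 225.] [ 9.99000e-01 -5.30000e-02  4.61671e+02  2.18590e+02] ang -3.1
  comp 122 [394. 255.] [502. 300.] [9.98000e-01 5.90000e-02 4.39511e+02 2.84116e+02] ang 3.4
{'time': np.float64(0.1), 'joint_pos': array([ 1.245,  0.69 , -0.195,  1.566,  0.157,  0.903, -0.215]), 'qvel': array([-0.001, -0.001,  0.   , -0.004,  0.001,  0.   ,  0.001]), 'effort': array([-3.0000e-03, -5.2850e+01, -1.2710e+00, -1.5384e+01, -5.3000e-02,
        2.0000e-03,  0.0000e+00]), 'tcp_pos': array([ 0.22 , -0.584,  0.238]), 'eef_rot': array([-3.14,  0.  ,  0.36]), 'force': array([-0.057,  0.267, -0.32 ]), 'torque': array([-0.011, -0.003,  0.01 ]), 'grip_force': np.float64(0.0), 'finger_gap': np.float64(1.001)}
```

```bash
cat >> h.py <<'E'
from scipy.spatial.transform import Rotation as Ro
L=np.radians(35); FLIP=-1
def Rt(sgn):
    z=np.array([np.sin(L),0,-np.cos(L)]); y=np.array([0,sgn,0.]); return np.c_[np.cross(y,z),y,z]
GP=np.array([0,0,.085])+.005*np.array([-np.sin(np.radians(27)),0,np.cos(np.radians(27))])
def tool(p,yaw,sgn=FLIP,back=0.,off=np.zeros(3)):
    """TCP pose for puller origin p, yaw (deg); off=puller offset in puller frame found after the grasp; back = retreat along tool axis"""
    Rz=Ro.from_euler('z',yaw,degrees=True).as_matrix(); R=Rt(sgn)
    t=GP+R[:,2]*(.019-back)-off
    return list(np.asarray(p)+Rz@t), list(Ro.from_matrix(Rz@R).as_euler('xyz'))
PUL=np.array([.450,.2540,.003]); PYAW=-7.0
ST=np.array([.617,-.030,0]); SYAW=6.1
TR=np.array([.4670,-.2615,0]); TYAW=-4.6
def st(x,y,z,yaw=SYAW,o=ST):
    return o+Ro.from_euler('z',yaw,degrees=True).apply([x,y,z])
E
python3 - <<'E'
from h import *
W=cloud(dict(np.load('scene0.npz'))).reshape(-1,3)
p=W[(W[:,0]>.15)&(W[:,0]<.4)&(W[:,1]>.1)&(W[:,1]<.42)&(W[:,2]>.02)]
for a in np.arange(.02,.24,.03):
    q=p[(p[:,2]>a)&(p[:,2]<a+.03)]
    if len(q): print('big puller z',a.round(2),len(q),np.percentile(q,[3],0).round(3),np.percentile(q,[97],0).round(3))
for sgn in(-1,1):
    for nm,(pp,yw) in dict(grasp=(PUL,PYAW),inn=(st(0,0,.1),SYAW),pre=(st(-.13,0,.1),SYAW),up=(st(0,0,.18),SYAW),tray=(st(.04,0,.015,TYAW,TR),TYAW),trayback=(st(-.08,0,.015,TYAW,TR),TYAW)).items():
        r=robot.ik(*tool(pp,yw,sgn)); print(sgn,nm,None if r is None else np.round(r,2))
E
```

```text
big puller z 0.02 23 [[0.194 0.207 0.021]] [[0.273 0.242 0.048]]
big puller z 0.05 31 [[0.198 0.208 0.052]] [[0.4   0.293 0.079]]
big puller z 0.08 117 [[0.199 0.209 0.081]] [[0.399 0.294 0.109]]
big puller z 0.11 114 [[0.19  0.215 0.112]] [[0.271 0.286 0.139]]
big puller z 0.14 126 [[0.215 0.233 0.143]] [[0.258 0.275 0.169]]
big puller z 0.17 7 [[0.232 0.248 0.17 ]] [[0.247 0.27  0.173]]
-1 grasp [-0.66  0.95 -0.41  2.39  2.06  0.97  1.6 ]
-1 inn [ 0.26  0.72 -0.41  2.2   2.66  0.41  2.22]
-1 pre None
-1 up [ 0.14  0.54 -0.2   2.14  2.87  0.15  1.96]
-1 tray [ 0.91  0.96 -0.62  2.31  2.83  0.6   2.46]
-1 trayback None
1 grasp [-0.24  1.27 -1.26  2.37  1.83  1.7  -1.16]
1 inn [ 0.69  1.02 -1.25  2.18  1.98  0.93 -0.06]
1 pre None
1 up [ 0.72  0.83 -1.25  2.12  1.74  0.77  0.09]
1 tray [ 1.21  1.24 -1.25  2.3   2.2   0.94  0.1 ]
1 trayback None
```

```bash
python3 - <<'E'
import h; from h import *
for l in(27,30,33,36):
    h.L=np.radians(l)
    for sgn in(-1,1):
        o=[]
        for yo in(-5,0,5):
          for z in(.101,.2):
            m=None
            for r in np.arange(0,.15,.01):
                q=st(0,0,z)-Ro.from_euler('z',SYAW+yo,degrees=True).apply([r,0,0])
                if robot.ik(*tool(q,SYAW+yo,sgn)) is None: break
                m=r
            o.append(m)
        print(l,sgn,o)
        ty={}
        for yaw in range(-180,180,15):
            m=None
            for r in np.arange(0,.13,.01):
                q=st(0,0,.015,0,TR)-Ro.from_euler('z',yaw,degrees=True).apply([r-.035,0,0])
                if robot.ik(*tool(q,yaw,sgn)) is None: break
                m=round(r,2)
            if m and m>=.1: ty[yaw]=m
        print('   tray',ty)
E
```

```text
27 -1 [np.float64(0.14), np.float64(0.09), np.float64(0.14), np.float64(0.1), np.float64(0.14), np.float64(0.13)]
   tray {-180: np.float64(0.12), -165: np.float64(0.12), -150: np.float64(0.12), -135: np.float64(0.12), -120: np.float64(0.12), -105: np.float64(0.12), -90: np.float64(0.12), -75: np.float64(0.12), -60: np.float64(0.12), -45: np.float64(0.1), -15: np.float64(0.1), 0: np.float64(0.12), 15: np.float64(0.12), 30: np.float64(0.12), 45: np.float64(0.12), 60: np.float64(0.12), 75: np.float64(0.12), 90: np.float64(0.12), 105: np.float64(0.12), 120: np.float64(0.12), 135: np.float64(0.12), 150: np.float64(0.12), 165: np.float64(0.12)}
27 1 [np.float64(0.14), np.float64(0.14), np.float64(0.14), np.float64(0.14), np.float64(0.14), np.float64(0.14)]
   tray {-180: np.float64(0.12), -165: np.float64(0.12), -150: np.float64(0.12), -135: np.float64(0.12), -120: np.float64(0.12), -105: np.float64(0.12), -90: np.float64(0.12), -75: np.float64(0.12), -60: np.float64(0.12), -45: np.float64(0.1), -15: np.float64(0.1), 0: np.float64(0.12), 15: np.float64(0.12), 30: np.float64(0.12), 45: np.
[... 2736 characters left out ...]
, -165: np.float64(0.12), -150: np.float64(0.12), -135: np.float64(0.12), -120: np.float64(0.12), -105: np.float64(0.12), -90: np.float64(0.12), -75: np.float64(0.12), -60: np.float64(0.12), 0: np.float64(0.11), 15: np.float64(0.12), 30: np.float64(0.12), 45: np.float64(0.12), 60: np.float64(0.12), 75: np.float64(0.12), 90: np.float64(0.12), 105: np.float64(0.12), 120: np.float64(0.12), 135: np.float64(0.12), 150: np.float64(0.12), 165: np.float64(0.12)}
36 1 [np.float64(0.11), np.float64(0.14), np.float64(0.12), np.float64(0.14), np.float64(0.13), np.float64(0.14)]Traceback (most recent call last):
  File "<stdin>", line 20, in <module>
ValueError: time passes only in moves, steps and waits
```

```bash
sed -i 's/^L=np.radians(35); FLIP=-1/L=np.radians(33); FLIP=1/' h.py; python3 - <<'E'
from h import *
P0=tool(PUL,PYAW,back=.09); print(P0)
q=robot.ik(*P0); print(np.round(q,2))
w=[.40,.06,.42]
print(np.round(robot.ik(w,P0[1]),2) if robot.ik(w,P0[1]) else None)
try: robot.movep(w,P0[1])
except robot.MotionError as e:
    print(e); robot.movep([.44,.06,.42],[np.pi,0,np.pi])
robot.movep(*P0)
s=robot.state(); print(s['time'],s['tcp_pos'],s['joint_pos'])
np.savez('w1.npz',**snap('wrist','w1')); np.savez('top1.npz',**snap('top'));
E
```

```text
([np.float64(0.40936583152812456), np.float64(0.2589892485334739), np.float64(0.1520006429450669)], [np.float64(-3.1415926535897927), np.float64(0.5759586531581284), np.float64(3.01941960595019)])
[-0.33  1.02 -1.26  2.42  1.61  1.5  -1.22]Traceback (most recent call last):
  File "<stdin>", line 5, in <module>
ValueError: The truth value of an array with more than one element is ambiguous. Use a.any() or a.all()
```

```bash
python3 - <<'E'
from h import *
P0=tool(PUL,PYAW,back=.09)
try: robot.movep([.40,.06,.42],P0[1])
except robot.MotionError as e:
    print(e); robot.movep([.44,.06,.42],[np.pi,0,np.pi])
robot.movep(*P0)
s=robot.state(); print(s['time'],s['tcp_pos'],s['joint_pos'])
np.savez('w1.npz',**snap('wrist','w1'))
E
```

```text
4.0917 [0.40986111 0.25818376 0.15225655] [-0.40395939  0.91164263 -1.05083029  2.41896979  1.65576974  1.30710103
 -1.25565485]
```

View pics/w1.png

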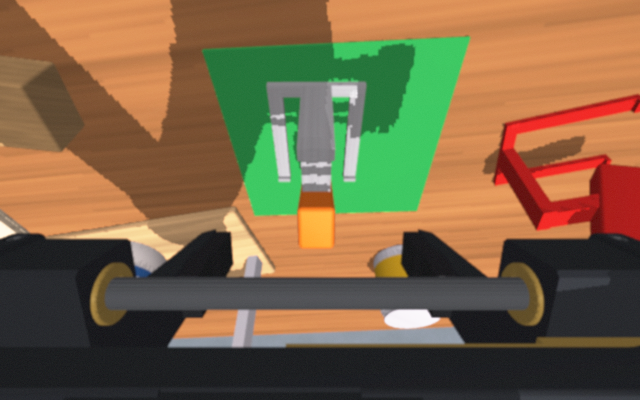

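The wrist view shows the handle's end (317,228) centred between the fingers (231 and 404), with the fork square to the tool. I go in and grasp.

```bash
python3 - <<'E'
from h import *
P=tool(PUL,PYAW); robot.move_straight(*P,v=.06)
s=robot.state(); print(s['time'],s['force'].round(1),s['finger_gap'])
robot.grasp(squeeze=50); s=robot.state(); print(s['time'],s['force'].round(1),s['torque'].round(2),s['finger_gap'],s['grip_force'])
p,o=tool(PUL+[0,0,.15],PYAW); robot.move_straight(p,v=.12)
robot.wait(.2); s=robot.state(); print(s['time'],s['force'].round(1),s['torque'].round(2),s['tcp_pos'],p,s['eef_rot'],o)
np.savez('w2.npz',**snap('wrist','w2')); np.savez('s2.npz',**snap('scene','s2')); np.savez('t2.npz',**snap('top','t2'))
E
```

```text
5.7917 [ 0.5  0.2 -0.6] 1.0009751783883143
6.775 [ 0.1 -0.5 -1. ] [-0.05  0.5  -0.09] 0.2658128992102766 49.96366026811302
8.375 [ 0.  -0.2 -2.4] [ 0.13  0.61 -0.01] [0.45784197 0.25293516 0.22596818] [np.float64(0.45801797556952734), np.float64(0.2530155163903654), np.float64(0.22652029182997876)] [-3.14089027  0.57507243  3.01998756] [np.float64(-3.1415926535897927), np.float64(0.5759586531581284), np.float64(3.01941960595019)]
```

View pics/w2.png

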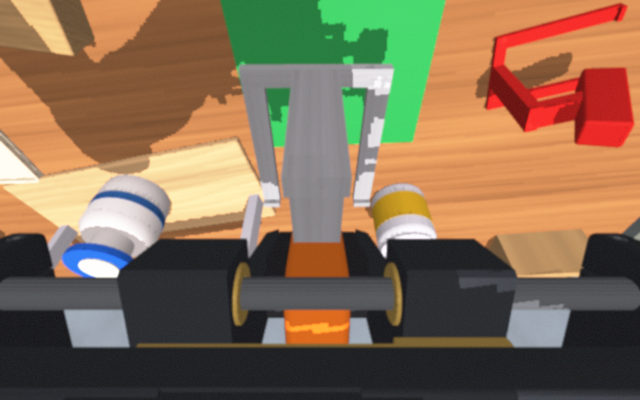

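The fork is held square. Its root corners are at (240,68) and (393,68), and the tips at (270,204) and (363,204). Next I measure the fork in its expected frame.

```bash
cat >> h.py <<'E'
def inpuller(W,s):
    """world points -> nominal puller frame, from the actual TCP pose"""
    Rw=Ro.from_euler('xyz',s['eef_rot']).as_matrix(); R=Rt(FLIP)
    return (W-s['tcp_pos'])@Rw@R.T+GP+R[:,2]*.019
E
python3 - <<'E'
from h import *
st_=robot.state()
for f in('w2','s2','t2'):
    s=dict(np.load(f+'.npz')); W=cloud(s); q=inpuller(W.reshape(-1,3),st_).reshape(W.shape)
    hsv=cv2.cvtColor(s['pixels'],cv2.COLOR_RGB2HSV)
    m=(hsv[...,1]<60)&(abs(q[...,0])<.08)&(abs(q[...,1])<.06)&(abs(q[...,2])<.025)
    p=q[m]*1000; print(f,len(p))
    for nm,k in dict(L=(p[:,1]>20)&(abs(p[:,0])<40),R=(p[:,1]<-20)&(abs(p[:,0])<40)).items():
        t=p[k]
        if len(t)<10: continue
        top=t[t[:,2]>np.median(t[:,2])-3]
        A=np.c_[top[:,0],np.ones(len(top))]; c=np.linalg.lstsq(A,top[:,2],rcond=None)[0]; d=np.linalg.lstsq(A,top[:,1],rcond=None)[0]
        print(nm,len(t),'y',np.percentile(t[:,1],[2,50,98]).round(1),'z',np.percentile(t[:,2],[5,50,95]).round(1),'pitchslope',c.round(4),'yawslope',d.round(4))
    print('x ext',np.percentile(p[:,0],[1,99]).round(1), 'y ext',np.percentile(p[:,1],[1,99]).round(1))
E
```

```text
w2 8041
L 1880 y [27.3 33.  39. ] z [6.5 7.4 8.3] pitchslope [-4.0000e-04  7.3986e+00] yawslope [3.50000e-03 3.30595e+01]
R 1880 y [-40.1 -34.2 -28.7] z [6.5 7.6 8.5] pitchslope [7.00e-04 7.61e+00] yawslope [ 1.60000e-03 -3.42763e+01]
x ext [-56.3  45.2] y ext [-40.1  38.8]
s2 191
L 81 y [29.4 36.  41. ] z [ 1.9  6.  10.2] pitchslope [-0.0107  6.6862] yawslope [-7.70000e-03  3.57428e+01]
R 50 y [-38.5 -33.1 -26.9] z [ 2.7  7.3 11.7] pitchslope [-0.0285  8.5313] yawslope [  0.0336 -33.4342]
x ext [-53.4  50.1] y ext [-38.5  41.1]
t2 17
x ext [29.3 46.8] y ext [-22.2  38.6]
```

```bash
python3 - <<'E'
from h import *
robot.move_straight(*tool(st(-.115,0,.15),SYAW),v=.15)
robot.move_straight(*tool(st(-.115,0,.100),SYAW),v=.1)
robot.wait(.2)
s=robot.state(); print(s['time'],s['force'].round(1),s['joint_pos'].round(2),s['tcp_pos'])
d=snap('wrist','w3'); np.savez('w3.npz',**d)
W=cloud(d); q=inpuller(W.reshape(-1,3),s).reshape(W.shape)*1000
hsv=cv2.cvtColor(d['pixels'],cv2.COLOR_RGB2HSV); H,S=hsv[...,0],hsv[...,1]
m=(q[...,0]>50)&(q[...,0]<200)&(abs(q[...,1])<60)
fl=m&(q[...,2]>16)&(q[...,2]<45); p=q[fl]; print('lid',len(p),np.percentile(p,[1,50,99],0).round(1))
bl=fl&(H>100)&(H<130)&(S>100); p=q[bl];print('blue',len(p),np.percentile(p,[1,50,99],0).round(1))
r=cv2.minEnclosingCircle(p[:,:2].astype(np.float32)); print(r)
# circle fit to front edge at side
f=p[p[:,2]<30]; A=np.c_[f[:,:2],np.ones(len(f))]; c=np.linalg.lstsq(A,-(f[:,:2]**2).sum(1),rcond=None)[0]; print('circ',-c[:2]/2,np.sqrt((c[:2]**2).sum()/4-c[2]))
for nm,(x0,x1,z0,z1) in dict(neck=(60,150,0,16),shoulder=(60,140,-14,-4),bar=(100,240,150,210)).items():
    k=q[(q[...,0]>x0)&(q[...,0]<x1)&(abs(q[...,1])<60)&(q[...,2]>z0)&(q[...,2]<z1)]
    if len(k): print(nm,len(k),np.percentile(k,[2,50,98],0).round(1).tolist())
E
```

```text
11.5167 [ 0.4 -0.6 -3. ] [ 0.65  0.84 -1.06  2.48  2.2   0.83 -0.47] [ 0.51104616 -0.04142519  0.17429541]Traceback (most recent call last):
  File "<stdin>", line 10, in <module>
    return _quantile_unchecked(
        a, q, axis, out, overwrite_input, method, keepdims, weights)
    return _ureduce(a,
                    func=_quantile_ureduce_func,
    ...<5 lines>...
                    overwrite_input=overwrite_input,
                    method=method)
    r = func(a, **kwargs)
    result = _quantile(arr,
                       quantiles=q,
    ...<2 lines>...
                       out=out,
                       weights=wgt)
    slices_having_nans = np.isnan(arr[-1, ...])
                                  ~~~^^^^^^^^^
IndexError: index -1 is out of bounds for axis 0 with size 0
```

View pics/w3.png

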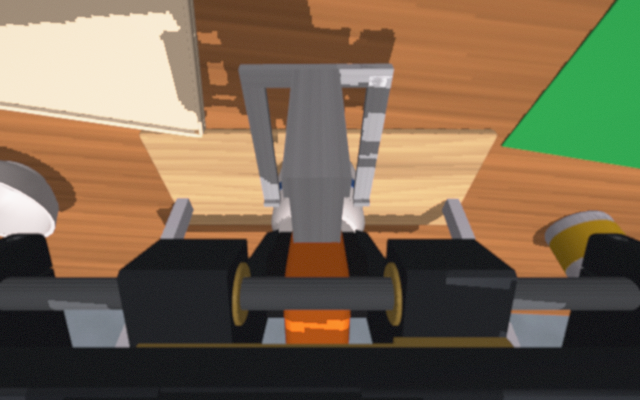

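In the wrist view the board (front edge 140 to 497) and the jar (273 to 365) sit symmetrically about the spine (317). A quick depth check on these, then I slide in.

```bash
python3 - <<'E'
from h import *
s=robot.state(); d=dict(np.load('w3.npz')); W=cloud(d); q=inpuller(W.reshape(-1,3),s).reshape(W.shape)*1000
S=cv2.cvtColor(d['pixels'],cv2.COLOR_RGB2HSV)[...,1]
b=q[(q[...,2]<-84)&(q[...,2]>-92)&(abs(q[...,1])<178)&(q[...,0]<100)&(q[...,0]>20)]
e=[]
for y in range(-150,151,20):
    k=b[abs(b[:,1]-y)<6]; 
    if len(k)>5: e.append((y,np.percentile(k[:,0],1)))
e=np.array(e); print('board front edge fit (expect x=55, slope 0)',np.polyfit(e[:,0],e[:,1],1).round(3),len(e))
for x in(70,85):
    k=q[(q[...,2]<-84)&(q[...,2]>-92)&(abs(q[...,0]-x)<4)&(abs(q[...,1])<230)&(S>50)]; print('board y ext at',x,np.percentile(k[:,1],[1,99]).round(1))
j=q[(S<60)&(q[...,2]>-70)&(q[...,2]<-10)&(q[...,0]>60)&(abs(q[...,1])<60)]; print('jar',len(j),np.percentile(j,[1,50,99],0).round(1).tolist())
f=j[j[:,2]<-22]
if len(f)>20:
    A=np.c_[f[:,:2],np.ones(len(f))]; c=np.linalg.lstsq(A,-(f[:,:2]**2).sum(1),rcond=None)[0]; print('circ',-c[:2]/2,np.sqrt((c[:2]**2).sum()/4-c[2]))
    o=np.median(abs(np.hypot(f[:,0]-115,f[:,1])-46)); print(o)
E
```

```text
board front edge fit (expect x=55, slope 0) [3.5000e-02 5.0926e+01] 13
board y ext at 70 [-174.8  176.7]
board y ext at 85 [-175.1  176.6]
jar 843 [[76.0, -43.2, -66.9], [87.2, 25.4, -16.8], [114.8, 45.4, -10.1]]
circ [114.0192378    0.92663902] 45.64480455445325
0.7645961915784554
```

```bash
python3 - <<'E'
from h import *
for x in(-.06,-.025,0):
    robot.move_straight(*tool(st(x,.001,.100),SYAW),v=.06); s=robot.state(); print(x,s['time'].round(2),s['force'].round(1),s['torque'].round(2))
    if np.linalg.norm(s['force']-[.2,-.3,-3])>4: break
snap('scene','s4'); im=cv2.imread('pics/s4.png')[170:290,200:340]; cv2.imwrite('pics/s4c.png',cv2.resize(im,None,fx=5,fy=5,interpolation=cv2.INTER_CUBIC))
E
```

```text
Traceback (most recent call last):
AttributeError: 'float' object has no attribute 'round'
```

```bash
python3 - <<'E'
from h import *
for x in(-.06,-.025,0):
    robot.move_straight(*tool(st(x,.001,.100),SYAW),v=.06); s=robot.state(); print(x,s['time'],s['force'].round(1),s['torque'].round(2))
    if np.linalg.norm(s['force']-[.2,-.3,-3])>4: break
snap('scene','s4'); im=cv2.imread('pics/s4.png')[170:290,200:340]; cv2.imwrite('pics/s4c.png',cv2.resize(im,None,fx=5,fy=5,interpolation=cv2.INTER_CUBIC))
E
```

```text
-0.06 12.8833 [-0.7 -0.1 -3.2] [ 0.03  0.65 -0.01]
-0.025 13.6167 [ 0.6 -0.1 -2.6] [-0.01  0.68 -0.01]
0 14.1833 [-0.1  0.7 -3.1] [-0.01  0.66  0.04]
```

View pics/s4c.png

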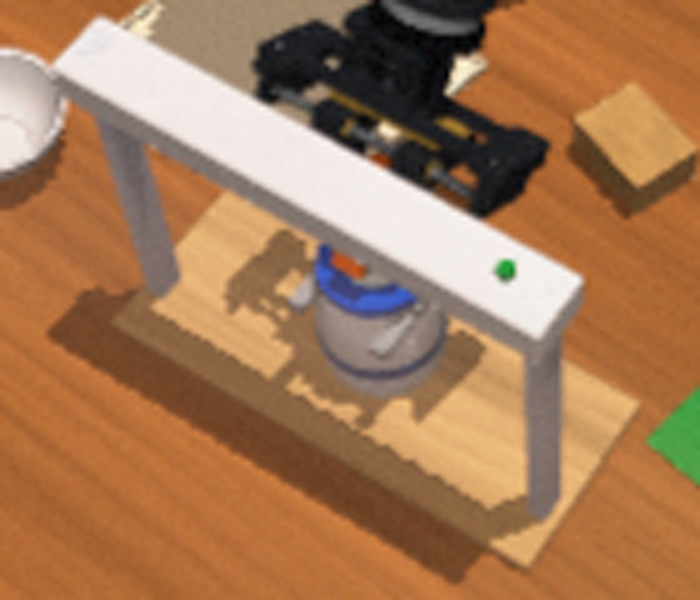

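The tine tips show past the flange on both sides (crop 300,293 and 400,325). No contact force so far, so I pull up.

```bash
python3 - <<'E'
from h import *
for z in(.112,.117,.122,.128,.14,.18):
    robot.move_straight(*tool(st(0,.001,z),SYAW),v=.025 if z<.135 else .05); s=robot.state(); print(z,s['time'],s['force'].round(1),s['torque'].round(2),s['tcp_pos'].round(4))
robot.wait(.2); s=robot.state(); print(s['force'].round(1),s['torque'].round(2))
d=snap('scene','s5'); np.savez('s5.npz',**d); t=snap('top'); np.savez('t5.npz',**t); snap('wrist','w5')
for d in(d,t):
    q=inpuller(cloud(d).reshape(-1,3),s).reshape(400,640,3)*1000
    h=cv2.cvtColor(d['pixels'],cv2.COLOR_RGB2HSV)
    k=q[(h[...,0]>100)&(h[...,0]<130)&(h[...,1]>90)&(abs(q[...,0])<70)&(abs(q[...,1])<70)&(abs(q[...,2])<60)]
    print(len(k), np.percentile(k,[2,50,98],0).round(1).tolist() if len(k) else '')
im=cv2.imread('pics/s5.png')[150:290,190:350]; cv2.imwrite('pics/s5c.png',cv2.resize(im,None,fx=4,fy=4,interpolation=cv2.INTER_CUBIC))
E
```

```text
0.112 14.8667 [ 0.2 -0.2 -3.4] [ 0.04  0.63 -0.06] [ 0.6249 -0.0282  0.1857]
0.117 15.2167 [-0.6  0.1 -6.6] [0.03 1.1  0.05] [ 0.6243 -0.0283  0.19  ]
0.122 15.5667 [-0.2  0.9 -3.2] [-0.04  0.78 -0.03] [ 0.6256 -0.028   0.1965]
0.128 15.9583 [-0.7 -0.7 -3. ] [-0.02  0.65 -0.  ] [ 0.6255 -0.028   0.2023]
0.14 16.35 [-0.   0.2 -3.8] [0.05 0.79 0.  ] [ 0.6249 -0.0282  0.2137]
0.18 17.3 [-0.2 -0.1 -3.3] [-0.02  0.77 -0.03] [ 0.6247 -0.0282  0.2532]
[ 0.3 -0.2 -3.6] [0.01 0.74 0.05]
11 [[-41.9, 0.5, 14.8], [-36.2, 8.3, 17.2], [-31.4, 18.8, 20.4]]
2 [[-11.2, 35.5, 14.1], [-8.9, 35.8, 16.2], [-6.5, 36.2, 18.2]]
```

View pics/s5c.png

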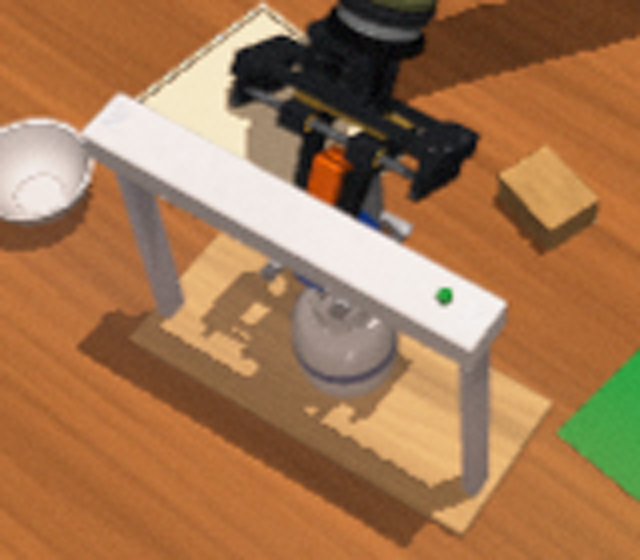

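The jar neck is open and the lid rides on the fork, with the wrist force up by about 1 N. I carry it to the tray.

```bash
python3 - <<'E'
from h import *
robot.move_straight(*tool(st(-.09,.001,.18),SYAW),v=.1)
Y=15; tgt=TR+Ro.from_euler('z',Y,degrees=True).apply([.035,0,0])
robot.move_straight(*tool(tgt+[0,0,.15],Y),v=.12)
robot.move_straight(*tool(tgt+[0,0,.05],Y),v=.1)
robot.wait(.3); s=robot.state(); print(s['time'],s['force'].round(1),s['torque'].round(2),s['joint_pos'].round(2))
for n in('scene','top'):
    d=snap(n,n[0]+'6')
    W=cloud(d); q=inpuller(W.reshape(-1,3),s).reshape(400,640,3)*1000
    h=cv2.cvtColor(d['pixels'],cv2.COLOR_RGB2HSV)
    m=(h[...,0]>100)&(h[...,0]<130)&(h[...,1]>90)&(abs(q[...,0])<70)&(abs(q[...,1])<70)&(abs(q[...,2])<60); k=q[m]
    print(len(k), np.percentile(k,[2,50,98],0).round(1).tolist() if len(k) else '')
im=cv2.imread('pics/s6.png')[120:240,190:330]; cv2.imwrite('pics/s6c.png',cv2.resize(im,None,fx=5,fy=5,interpolation=cv2.INTER_CUBIC))
E
```

```text
Traceback (most recent call last):
workcell.MotionError: the arm cannot follow that straight line within its joint ranges
```

```bash
python3 - <<'E'
from h import *
s=robot.state(); print(s['time'],s['force'].round(1),s['joint_pos'].round(2))
a=st(-.09,.001,.18)
for Y in(-20,-5,0,15,30,45,60,75):
    tgt=TR+Ro.from_euler('z',Y,degrees=True).apply([.035,0,0])
    for z in(.18,.15,.05,.015):
        r=robot.ik(*tool(tgt+[0,0,z],Y)); print(Y,z,None if r is None else np.round(r,2))
# line feasibility
print('mid')
for Y in(0,15,45,60):
    tgt=TR+Ro.from_euler('z',Y,degrees=True).apply([.035,0,.15])+[0,0,.15]
    for f in(.25,.5,.75):
        r=robot.ik(*tool(a+(tgt-a)*f,SYAW+(Y-SYAW)*f)); print(Y,f,None if r is None else np.round(r,2))
E
```

```text
18.7 [-0.2  0.1 -4.1] [ 0.66  0.6  -0.98  2.32  1.94  0.5  -0.23]
-20 0.18 [ 0.97  0.58 -0.8   2.22  1.9   0.41 -0.19]
-20 0.15 [ 0.98  0.67 -0.85  2.26  2.03  0.5  -0.31]
-20 0.05 [ 0.95  0.92 -0.84  2.33  2.34  0.76 -0.54]
-20 0.015 [ 0.92  1.   -0.8   2.34  2.43  0.82 -0.6 ]
-5 0.18 [ 0.99  0.57 -0.7   2.19  1.97  0.16  0.02]
-5 0.15 [ 1.03  0.66 -0.79  2.22  2.12  0.28 -0.1 ]
-5 0.05 [ 1.02  0.91 -0.81  2.29  2.46  0.55 -0.35]
-5 0.015 [ 1.    0.99 -0.78  2.3   2.56  0.62 -0.41]
0 0.18 [ 0.98  0.57 -0.64  2.18  1.99  0.07  0.1 ]
0 0.15 [ 1.04  0.66 -0.76  2.2   2.15  0.2  -0.03]
0 0.05 [ 1.03  0.91 -0.8   2.27  2.5   0.47 -0.28]
0 0.015 [ 1.02  0.99 -0.78  2.28  2.59  0.54 -0.33]
15 0.18 [ 1.34  0.83 -1.27  2.09  1.22  0.46  1.18]
15 0.15 [ 1.32  0.89 -1.26  2.12  1.4   0.48  1.03]
15 0.05 [ 1.07  0.9  -0.75  2.2   2.6   0.22 -0.1 ]
15 0.015 [ 1.06  0.98 -0.75  2.2   2.66  0.3  -0.12]
30 0.18 [ 1.35  0.86 -1.26  2.    0.81  0.5   1.83]
30 0.15 [ 1.34  0.93 -1.27  2.03  0.98  0.5   1.7 ]
30 0.05 [ 1.32  1.16 -1.26  2.09  1.47  0.54  1.34]
30 0.015 [ 1.12  1.01 -0.79  2.11  1.86  0
[... 558 characters left out ...]
1  1.81 -0.35  0.71 -2.51]
75 0.015 [ 0.89  0.96 -0.41  1.81 -0.35  0.65 -2.49]
mid
0 0.25 [ 0.75  0.49 -0.86  2.27  1.81  0.29 -0.01]
0 0.5 [ 1.11  0.59 -1.25  2.19  1.4   0.48  0.5 ]
0 0.75 [ 1.25  0.55 -1.26  2.1   1.08  0.45  0.9 ]
15 0.25 [ 0.76  0.48 -0.82  2.27  1.81  0.22  0.06]
15 0.5 [ 1.15  0.61 -1.27  2.17  1.26  0.43  0.78]
15 0.75 [ 1.29  0.58 -1.25  2.06  0.79  0.43  1.39]
45 0.25 [ 0.72  0.47 -0.69  2.25  1.77  0.06  0.25]
45 0.5 [ 1.2   0.64 -1.26  2.11  0.83  0.39  1.48]
45 0.75 [ 1.31  0.66 -1.25  1.94  0.34  0.57  2.2 ]
60 0.25 [ 1.03  0.66 -1.25  2.22  1.45  0.42  0.65]
60 0.5 [ 1.21  0.67 -1.26  2.07  0.61  0.43  1.82]
60 0.75 [ 1.3   0.7  -1.25  1.87  0.25  0.7   2.47]
```

```bash
python3 - <<'E'
from h import *
Y=0; tgt=TR+[.045,0,0]
robot.move_straight(*tool(st(-.09,.001,.125),SYAW),v=.08)
robot.move_straight(*tool(tgt+[0,0,.125],Y),v=.12)
robot.move_straight(*tool(tgt+[0,0,.05],Y),v=.1)
robot.wait(.3); s=robot.state(); print(s['time'],s['force'].round(1),s['torque'].round(2),s['joint_pos'].round(2))
for r in(.04,.08,.1,.12):
    q=robot.ik(*tool(tgt+[-r,0,.015],Y)); print(r,None if q is None else np.round(q,2))
for n in('scene','top'):
    d=snap(n,n[0]+'6'); W=cloud(d); q=inpuller(W.reshape(-1,3),s).reshape(400,640,3)*1000
    h=cv2.cvtColor(d['pixels'],cv2.COLOR_RGB2HSV)
    m=(h[...,0]>100)&(h[...,0]<130)&(h[...,1]>90)&(abs(q[...,0])<70)&(abs(q[...,1])<70)&(abs(q[...,2])<60); k=q[m]
    print(len(k), np.percentile(k,[2,50,98],0).round(1).tolist() if len(k) else '')
im=cv2.imread('pics/s6.png')[120:240,190:330]; cv2.imwrite('pics/s6c.png',cv2.resize(im,None,fx=5,fy=5,interpolation=cv2.INTER_CUBIC))
E
```

```text
22.7583 [ 0.1  0.4 -3.6] [0.09 0.73 0.07] [ 1.07  0.94 -0.89  2.24  2.34  0.51 -0.12]
0.04 [ 1.14  1.05 -0.93  2.34  2.46  0.65 -0.15]
0.08 [ 1.2   1.06 -0.95  2.43  2.51  0.7  -0.17]
0.1 [ 1.23  1.07 -0.96  2.47  2.53  0.72 -0.17]
0.12 [ 1.27  1.07 -0.97  2.51  2.56  0.75 -0.18]
138 [[-43.7, -24.1, 5.4], [4.0, 19.2, 16.4], [30.4, 41.2, 22.5]]
29 [[-22.8, 9.9, 7.2], [-8.2, 28.0, 16.4], [33.7, 36.7, 28.5]]
```

View pics/s6c.png

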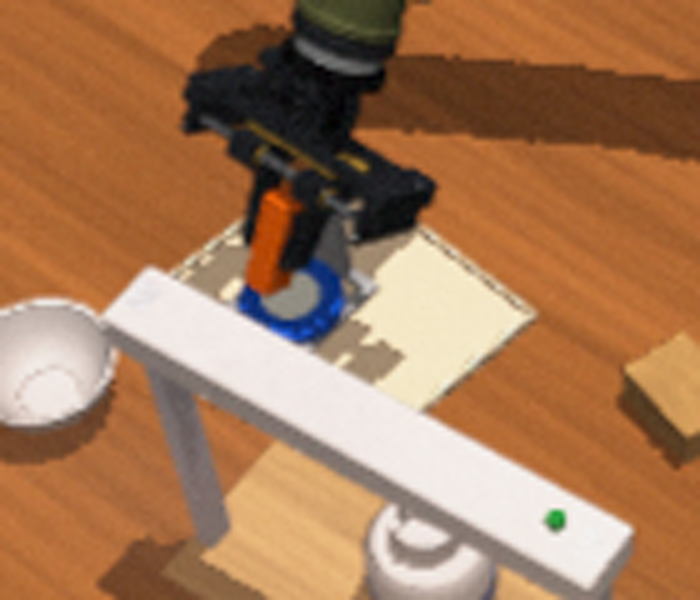

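The lid sits level on the fork (crop 292,300) over the tray. I lower it, draw the fork out and check.

```bash
python3 - <<'E'
from h import *
Y=0; tgt=TR+[.045,0,0]
for z in(.03,.024,.019,.014):
    robot.move_straight(*tool(tgt+[0,0,z],Y),v=.03); s=robot.state(); print(z,s['time'],s['force'].round(1),s['tcp_pos'][2]-tool(tgt+[0,0,z],Y)[0][2])
robot.wait(.2); s=robot.state(); print(s['force'].round(1),s['torque'].round(2))
for r in(.01,.05,.09,.115):
    robot.move_straight(*tool(tgt+[-r,0,.014],Y),v=.05); s=robot.state(); print(r,s['time'],s['force'].round(1))
    if np.linalg.norm(s['force']-[0,0,-2.7])>4: break
d=snap('scene','s7'); t=snap('top')
for d in(d,t):
    W=cloud(d); h=cv2.cvtColor(d['pixels'],cv2.COLOR_RGB2HSV)
    m=(h[...,0]>100)&(h[...,0]<130)&(h[...,1]>90)&(abs(W[...,0]-.5)<.12)&(abs(W[...,1]+.26)<.13); k=W[m]
    print(len(k), np.percentile(k,[2,50,98],0).round(4).tolist() if len(k) else '')
im=cv2.imread('pics/s7.png')[120:240,190:330]; cv2.imwrite('pics/s7c.png',cv2.resize(im,None,fx=5,fy=5,interpolation=cv2.INTER_CUBIC))
E
```

```text
0.03 23.675 [-0.8 -0.6 -4.2] 5.8165276865015936e-05
0.024 24.025 [ 0.1 -0.  -3. ] -0.0002497779303927
0.019 24.3417 [-0.6  0.  -2.4] -0.00015234866491818655
0.014 24.6583 [-0.2 -0.1 -2.6] -0.00028041290938968233
[-0.  -0.1 -2.7] [ 0.06  0.64 -0.04]
0.01 25.2083 [ 0.   0.1 -2.2]
0.05 26.1583 [-0.2 -0.2 -3. ]
0.09 27.1083 [ 0.3 -0.3 -2.7]
0.115 27.7583 [-0.   0.3 -2.7]
120 [[0.4752, -0.2976, 0.033], [0.4984, -0.2563, 0.0388], [0.5282, -0.2215, 0.0446]]
179 [[0.477, -0.2953, 0.0292], [0.5097, -0.2582, 0.0396], [0.5473, -0.2261, 0.0483]]
```

View pics/s7c.png

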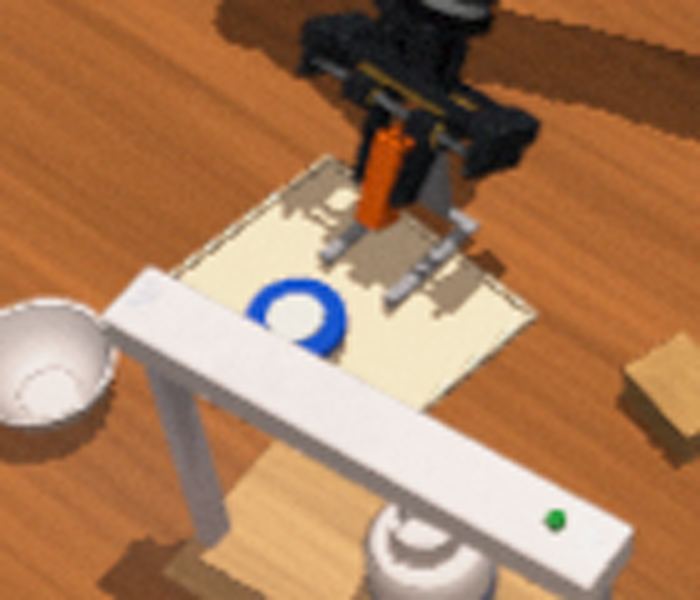

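The lid lies flat on the tray (crop 297,315) and the fork is clear of it. I return the puller to its mat.

```bash
python3 - <<'E'
from h import *
tgt=TR+[-.07,0,0]
robot.move_straight(*tool(tgt+[0,0,.10],0),v=.12)
def go(p,y,v=.15):
    try: robot.move_straight(*tool(p,y),v=v)
    except robot.MotionError as e: print('straight no',e); robot.movep(*tool(p,y))
go(np.array([.45,-.03,.14]),0,.2); go(PUL+[0,0,.10],PYAW,.2)
s=robot.state(); print(s['time'],s['joint_pos'].round(2))
go(PUL+[0,0,.012],PYAW,.1)
for z in np.arange(.008,-.005,-.001):
    robot.move_straight(*tool(PUL+[0,0,z],PYAW),v=.02); robot.wait(.05); s=robot.state(); print(z.round(3),s['force'].round(1),s['torque'].round(2))
    if s['force'][2]>-1.0: break
print(s['time'])
d=snap('wrist','w8')
E
```

```text
straight no the arm cannot follow that straight line within its joint rangesTraceback (most recent call last):
  File "<stdin>", line 5, in go
workcell.MotionError: the arm cannot follow that straight line within its joint ranges

During handling of the above exception, another exception occurred:

Traceback (most recent call last):
workcell.MotionError: the arm cannot take that pose within its joint ranges
```

```bash
python3 - <<'E'
from h import *
s=robot.state(); print(s['time'],s['tcp_pos'],s['joint_pos'].round(2))
P0=tool(PUL,PYAW)
robot.movep([.40,.06,.42],P0[1]); print(robot.state()['joint_pos'].round(2))
robot.movep(*tool(PUL+[0,0,.10],PYAW))
s=robot.state(); print(s['time'],s['joint_pos'].round(2),s['force'].round(1))
robot.move_straight(*tool(PUL+[0,0,.012],PYAW),v=.1)
for z in np.arange(.008,-.005,-.001):
    robot.move_straight(*tool(PUL+[0,0,z],PYAW),v=.02); robot.wait(.05); s=robot.state(); print(z.round(3),s['force'].round(1),s['torque'].round(2))
    if s['force'][2]>-1.0: break
print(s['time'],s['eef_rot'],P0[1])
d=snap('wrist','w8')
E
```

```text
28.725 [ 0.4048151  -0.26139527  0.17314167] [ 1.3   0.81 -0.98  2.46  2.43  0.48 -0.17]
[-0.33 -0.05 -0.19  2.3   0.7   0.52  0.37]
31.8583 [-0.68  0.67 -0.33  2.34  1.8   0.71 -1.2 ] [-0.1 -0.1 -2.2]
0.008 [ 0.1 -0.3 -2.6] [0.17 0.66 0.04]
0.007 [-0.3  0.2 -3.1] [ 0.19  0.61 -0.  ]
0.006 [ 0.3 -0.5 -2.1] [ 0.08  0.58 -0.01]
0.005 [-0.6  0.1 -2.3] [ 0.05  0.6  -0.03]
0.004 [-0.3  0.3 -2.8] [0.11 0.66 0.01]
0.003 [-0.4  0.1 -3. ] [0.11 0.67 0.01]
0.002 [-0.5  0.6 -3.8] [ 0.11  0.7  -0.03]
0.001 [-0.5 -0.8 -3.9] [ 0.18  0.64 -0.04]
0.0 [ 0.3 -0.8 -3.1] [0.15 0.63 0.02]
-0.001 [-3.4 -0.4  5.2] [ 0.08  0.3  -0.06]
35.9917 [3.141301   0.57722065 3.01962484] [np.float64(-3.1415926535897927), np.float64(0.5759586531581284), np.float64(3.01941960595019)]
```

View pics/w8.png

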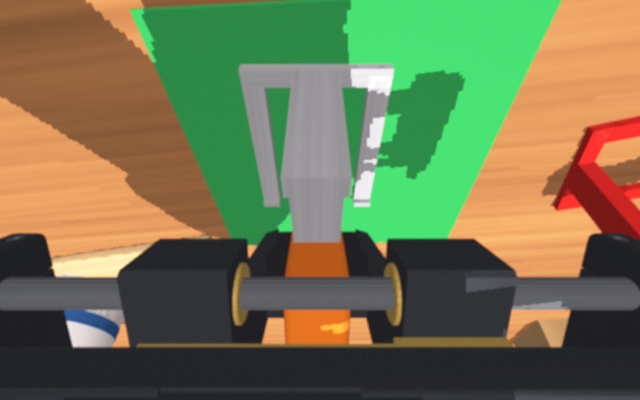

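The fork is back in contact inside the green mat (fork 240 to 393, mat edges visible all round). I release it, back off and verify.

```bash
python3 - <<'E'
from h import *
robot.move_straight(*tool(PUL+[0,0,-.0002],PYAW),v=.02)
robot.open_gripper(); robot.wait(.2)
robot.move_straight(*tool(PUL,PYAW,back=.11),v=.08); robot.wait(.5)
s=robot.state(); print(s['time'],s['force'].round(1))
d=snap('wrist'); W=cloud(d); h=cv2.cvtColor(d['pixels'],cv2.COLOR_RGB2HSV)
q=(W-PUL).reshape(-1,3)@Ro.from_euler('z',PYAW,degrees=True).as_matrix(); q=q.reshape(W.shape)*1000
m=(h[...,1]<60)&(abs(q[...,0])<70)&(abs(q[...,1])<60)&(q[...,2]>2)&(q[...,2]<14); p=q[m]
print(len(p),np.percentile(p,[1,50,99],0).round(1).tolist())
for sg in(1,-1):
    t=p[(sg*p[:,1]>20)&(abs(p[:,0])<40)]; print(np.polyfit(t[:,0],t[:,2],1).round(3))
d=snap('scene','s9'); W=cloud(d); h=cv2.cvtColor(d['pixels'],cv2.COLOR_RGB2HSV)
m=(h[...,0]>100)&(h[...,0]<130)&(h[...,1]>90)&(abs(W[...,0]-.5)<.12)&(abs(W[...,1]+.26)<.13); k=W[m]; print('lid',np.percentile(k,[2,50,98],0).round(4).tolist())
E
```

```text
39.5583 [0.5 0.4 0. ]
2987 [[-56.3, -40.0, 2.8], [-28.1, -0.6, 7.5], [45.6, 39.2, 12.5]]
[-0.    7.49]
[-1.000e-03  7.326e+00]
lid [[0.4748, -0.2961, 0.0333], [0.4986, -0.2563, 0.0397], [0.529, -0.2212, 0.047]]
```

View pics/s9.png

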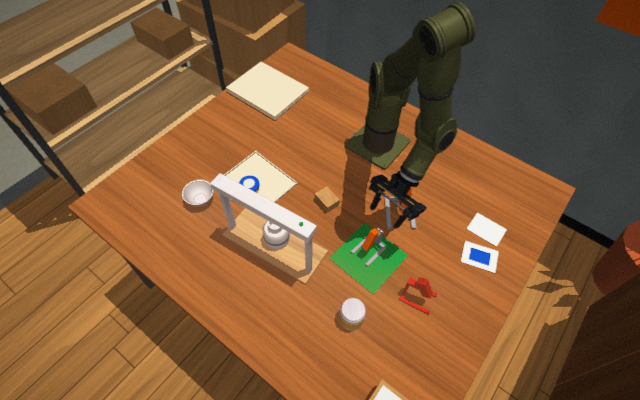

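The puller stands level on its mat (371,241). The lid is flat in the tray (249,185), and the bystanders have not moved. I hand the job in.

```bash
python3 -c "
from h import *
print(robot.close_job())"
```

```text
the job is handed in; nothing more can be done
None
```

The job is handed in (no verdict was returned): in the last check at about 40 s the lid lay right way up on the tray, the puller stood level on its green mat, and the bowl, tin and carton had not visibly moved.

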